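Close the eye-drop round: shut the vials, swap the timer knob and set it

TASK

Finish the eye-drop round at the bedside cart: press shut the flip cap of every open vial, leaving the vials upright in their rack, and replace the timer's cracked black knob by lifting it off into the kidney dish and putting on the red one, turned until its teeth mesh with the dial's spline and pushed fully home. Only with the red knob home, use it to turn the dial clockwise until the white pointer is at the green mark, and leave it on. Leave the eyedrop bottles and the tumbler as they stand.

Things in the scene. Friction and masses are not known exactly. Their poses are not given: they have to be found in the camera images.
- knob: The new red timer knob, loose, 60 mm across, 56 mm tall, 70 g; starts standing on its teeth. Origin: centre of its underside (tips of the teeth), z up. Four teeth below, 14 mm deep, 15 mm wide, from radius 17 to 28 mm, at 45, 135, 225, 315 deg from its x axis; above them a disc 12 mm thick (z 14 to 26 mm), then the bar grip.
- knob_grip (a point): Centre of the knob's bar grip, 41 mm above the knob's origin. The bar is 14 mm wide (along y), 56 mm long (along x), and stands from 26 to 56 mm above the knob's origin.
- oldknob: The old cracked black knob, otherwise the same shape, size and origin as the red knob. At the start it sits meshed and home on the dial, its x axis within 5 deg of the dial's; it lifts straight off.
- timer: The timer: fixed white box 150 x 150 mm, 45 mm tall, origin at the centre of its underside. The turning grey dial is at the centre of its top. Small black ticks run clockwise on the white face round the dial, from the timer's +x axis to a larger green mark.
- green_mark (a point): The green mark on the timer's top face, 61 mm from the dial's axis, 206 deg clockwise (from above) from the first tick.
- dial_face (a point): Centre of the grey dial's upper face, 51 mm above the table; turns with the dial, x along its white pointer, z up. The dial, 96 mm across, carries two crossed steel fins along its x and y, each 56 mm long, 8 mm wide, 14 mm tall. If the knob's bar lies along a fin (any of four ways, within 8 deg and 2.5 mm) its teeth drop between the fins and its origin sits here; otherwise 14 mm higher.
- dial (a joint): Angle of the dial, rad, clockwise from above. 0: white pointer at the first tick (timer's +x axis); 3.6: pointer at the green mark. Stops at -0.1 and 4.1. Stays where it is left; turning takes about 0.06 N m. The meshed knob drives it with about 8 deg of play each way.
- rack: Fixed white rack 70 x 310 mm, 45 mm tall, origin at the centre of its underside, long side along its y. Four square pockets in a row, 75 mm apart, 46 mm wide, floors 8 mm above the table. Each may hold a vial.
- drops0: Squat eyedrop bottle with green cap, 42 mm across, 62 mm tall; bystander. Origin under its centre.
- drops1: Squat eyedrop bottle with white cap, 42 mm across, 62 mm tall; bystander. Origin under its centre.
- dish: Loose stainless kidney dish about 100 x 270 mm, 35 mm tall, open on top, long along its y, hollow side of the bend towards -x. Origin on its underside.
- dish_in (a point): Middle of the kidney dish's inner floor, 2 mm above the table; the dish is 84 mm wide inside here, across x.
- tumbler: Glass tumbler 72 mm across, 100 mm tall; bystander. Origin under its centre.
- vial0: Amber vial 42 mm across with a blue flip cap, standing loose in a pocket of the rack (the pocket it is in varies; may be absent). Origin at the centre of its underside, z up; its +x axis points to the cap's hinge side. Glass 74 mm tall; hinge line along y, 23 mm out along +x and 80 mm up; closed cap's top 90 mm up. 70 g.
- cap0 (a joint): Angle in rad of the flip cap of vial0: 0 shut flat on the vial, pi/2 standing straight up on the hinge, stop at 2.1 (leaning back outwards past upright). It stays where it is left (light friction, under 1 N to push). The cap is a disc 42 mm across and 10 mm thick with a small tab, reaching 53 mm from the hinge line.
- vial1: Amber vial 42 mm across with a blue flip cap, standing loose in a pocket of the rack (the pocket it is in varies; may be absent). Origin at the centre of its underside, z up; its +x axis points to the cap's hinge side. Glass 74 mm tall; hinge line along y, 23 mm out along +x and 80 mm up; closed cap's top 90 mm up. 70 g.
- cap1 (a joint): Angle in rad of the flip cap of vial1: 0 shut flat on the vial, pi/2 standing straight up on the hinge, stop at 2.1 (leaning back outwards past upright). It stays where it is left (light friction, under 1 N to push). The cap is a disc 42 mm across and 10 mm thick with a small tab, reaching 53 mm from the hinge line.
- vial2: Amber vial 42 mm across with a blue flip cap, standing loose in a pocket of the rack (the pocket it is in varies; may be absent). Origin at the centre of its underside, z up; its +x axis points to the cap's hinge side. Glass 74 mm tall; hinge line along y, 23 mm out along +x and 80 mm up; closed cap's top 90 mm up. 70 g.
- cap2 (a joint): Angle in rad of the flip cap of vial2: 0 shut flat on the vial, pi/2 standing straight up on the hinge, stop at 2.1 (leaning back outwards past upright). It stays where it is left (light friction, under 1 N to push). The cap is a disc 42 mm across and 10 mm thick with a small tab, reaching 53 mm from the hinge line.
- vial3: Amber vial 42 mm across with a blue flip cap, standing loose in a pocket of the rack (the pocket it is in varies; may be absent). Origin at the centre of its underside, z up; its +x axis points to the cap's hinge side. Glass 74 mm tall; hinge line along y, 23 mm out along +x and 80 mm up; closed cap's top 90 mm up. 70 g.
- cap3 (a joint): Angle in rad of the flip cap of vial3: 0 shut flat on the vial, pi/2 standing straight up on the hinge, stop at 2.1 (leaning back outwards past upright). It stays where it is left (light friction, under 1 N to push). The cap is a disc 42 mm across and 10 mm thick with a small tab, reaching 53 mm from the hinge line.
Things that resemble listed ones, but are neither listed nor needed, are in the scene too. Of the things like the oldknob, leave any that is purple or yellow; of the rest the smaller one is meant.

How it is judged:
By the outcome, as a careful person would: the job done as asked, in the order asked, and still so for the second after the job is handed in, with the robot touching nothing.
Of vial0, vial1, vial2, vial3 only 2 to 4 are there at a start; the rules pass over those that are not, and their reading is None.
At some moment in a run one of knob may be knocked a few centimetres aside while the robot is not near it.
Once in a run the grip may slacken for a moment while it holds something.
It also fails if it takes over 208 s, if anything falls off the work surface, if the arm or the gripper's body presses on something with over 40 N, if the wrist force passes 120 N, or if a joint passes its speed limit or range.

ROBOT

A 6-joint arm with a two-finger parallel gripper is mounted at the origin on the work surface. World frame = base frame: x ahead of the robot, y to its left, z up, the work surface at z = 0. Lengths are in mm, angles in degrees, forces in N, time in s.
With the tool pointing down it reaches from about 300 to 850 mm from the base axis. Payload 4.2 kg.
Tool frame: the origin (TCP) lies between the finger pads; the fingertips stand 19 mm ahead of it and the grasp point (between the pads) is the TCP (env.tips_ahead is the distance from the TCP to the fingertips, in mm); z points along the fingers, y is the direction in which the jaws open and shut (so a half turn about z gives the same grasp; the last joint's range is limited). The gripper opens to 91 mm and grips with 3 to 60 N. Pads are 32 mm wide; open, the fingers measure 118 mm over their backs; the gripper's body (76 mm by 178 mm) begins 60 mm behind the grasp point.
Start: joints at [-67.838, 18.312, 89.639, -0, 72.044, -1.146], TCP at [227.516, -528.089, 232.976] pointing down, gripper open.
Joint ranges: [-177.97, 177.97], [-48.28, 115.42], [12.27, 149.76], [-77.06, 257.06], [2.81, 150.46], [-146.56, 146.56]. Speed limits (degrees/s): [147.25, 147.25, 180, 180, 180, 180].

INTERFACE

Orientations are given as [roll, pitch, yaw] about the fixed x, y, z axes, in that order (R = Rz(yaw) Ry(pitch) Rx(roll)).
In Python, from workcell import telemetry, viewer, job_done, env gives the robot as it stands. The module is installed in compiled form; this text tells all that it offers.
- The arm moves only by the shell command python3 -m jog 'ROWS' [FORCE]. ROWS is JSON, a list of rows, each a list of 3 entries, a list of its own where there are three numbers: the shift along the tool's x, y, z in cm, then the turn about the tool's z in degrees, then the opening, from 0 (shut) to 1 (fully open). A call has 1 to 10 rows; each row shifts and turns the pose as measured when the row begins, along the tool's axes as they then stand; what a row does not reach is not made up. A row lasts 1/8 s, in which the tool goes at most 62.5 mm and 10.7 degrees, less where a joint would pass 70% of its speed; a pose out of reach is approached as far as the arm can. A call is refused whole if a number of a shift passes 6.25 or a number of a turn 10.7, either way. A call with a gripper value outside its range is refused whole. The fingers move at their own pace and stop on an object; FORCE is the grip in N (left out, the last holds). Time passes only in rows, so rows that do not move let the fingers close. It gives the time, the measured TCP pose, the force and the opening at its end, in the units of the state.
- telemetry.state(): the state, without advancing time (a new reading comes with each control period).
- viewer.grab_frame(name): name is "scene" or "side" or "wrist"; returns a dict with "color" (420x560x3 uint8, red, green, blue), "K" (3x3 intrinsics, pixels), "rvec" (rotation vector, rad) and "tvec" (3), from world to camera coordinates, as OpenCV has them. Camera axes: x right, y down, z forward; pixel columns grow to the right and rows downward; lengths in mm; the calibration is good to about 2 mm. A picture is of the moment at which its call begins. There is no depth.
- job_done(): hands the job in, once; it reports no verdict.
The state is a dict: "time_s": time; "qpos": joint angles; "qvel": joint speeds; "effort": joint torques, N m; "ee_pos": TCP position; "ee_rot": TCP orientation; "force": force on the tool from outside, world axes, zero at the start; "torque": the same for the moment, N m; "gripper_width": finger opening in mm.
Only numpy, scipy, OpenCV 4.12 (cv2) and the standard library are available. Lean on these libraries where they do the work, as an engineer would, in place of code of your own. Each camera call takes 0.05 s, during which the arm holds its last target. There are 200 camera calls.

## Working session

There is one attempt and no reset: what is moved stays moved. The work goes in short steps, Python scripts to look and compute and a shell command to move; the robot and the scene stay as the last step left them, time stands still between calls to the robot, and variables do not carry over. Pictures are saved under pics/ and viewed, about 12 in all and at most 16, crops included, and the job is handed in when it is done.

```bash
mkdir -p pics
cat > h.py <<'E'
import numpy as np, cv2
from scipy.spatial.transform import Rotation as R
from workcell import telemetry, viewer, job_done, env
def grab(n,f):
    d=viewer.grab_frame(n); cv2.imwrite(f'pics/{f}.png',d['color'][:,:,::-1])
    np.savez(f'pics/{f}.npz',K=d['K'],r=d['rvec'],t=d['tvec']); return d
def cal(f):
    d=np.load(f'pics/{f}.npz'); return d['K'],R.from_rotvec(d['r'].ravel()).as_matrix(),d['t'].ravel()
def px2w(f,u,v,z):
    K,Rm,t=cal(f); c=-Rm.T@t; d=Rm.T@np.linalg.inv(K)@[u,v,1]
    return (c+d*(z-c[2])/d[2]).round(1)
def w2px(f,p):
    K,Rm,t=cal(f); q=K@(Rm@np.array(p,float)+t); return (q[:2]/q[2]).round(1)
def crop(f,o,x0,y0,x1,y1,s):
    im=cv2.imread(f'pics/{f}.png')[y0:y1,x0:x1]
    cv2.imwrite(f'pics/{o}.png',cv2.resize(im,None,fx=s,fy=s,interpolation=cv2.INTER_CUBIC))
def go(x,y,z,yaw=None):
    "shift in tool cm, turn about tool z"
    s=telemetry.state(); M=R.from_euler('xyz',s['ee_rot'],degrees=True).as_matrix()
    d=M.T@(np.array([x,y,z])-s['ee_pos'])/10
    print('shift cm',d.round(2),'yaw now',np.round(s['ee_rot'],1),'turn',None if yaw is None else round(-((yaw-s['ee_rot'][2]+90)%180-90),1))
E
python3 - <<'E'
from h import *
a=grab('scene','s0');b=grab('side','d0');c=grab('wrist','w0')
for f in('s0','d0','w0'):
    K,Rm,t=cal(f); print(f,(-Rm.T@t).round(),Rm[2].round(2))
cv2.imwrite('pics/both.png',cv2.resize(np.hstack([cv2.imread('pics/d0.png'),cv2.imread('pics/w0.png')]),(800,300)))
crop('s0','s0b',0,0,560,420,1.42)
print(telemetry.state())
E
```

```text
s0 [979. 563. 575.] [-0.52 -0.61 -0.6 ]
d0 [ 466. -649.  687.] [ 0.11  0.73 -0.67]
w0 [ 301. -496.  383.] [-0.26 -0.11 -0.96]
{'time_s': 0.15, 'qpos': array([-6.78398420e+01,  1.83428731e+01,  8.96896314e+01, -7.39798999e-04,
        7.20448921e+01, -1.14463124e+00]), 'qvel': array([ 0.00620509, -0.17204734, -0.23749906, -0.08171855, -0.01668312,
       -0.17349012]), 'effort': array([ 1.47665110e-04, -4.12773657e+01, -2.32153881e+01,  7.27054593e-02,
        4.34100931e-02, -9.90802209e-05]), 'ee_pos': array([ 227.35782259, -527.7548973 ,  232.32182561]), 'ee_rot': array([-1.79922605e+02, -8.42772810e-04,  2.33050172e+01]), 'force': array([-0.00870806, -0.74304296,  0.66702934]), 'torque': array([ 0.00162421, -0.02946673,  0.00647784]), 'gripper_width': 91.3342875307311}
```

View pics/s0b.png

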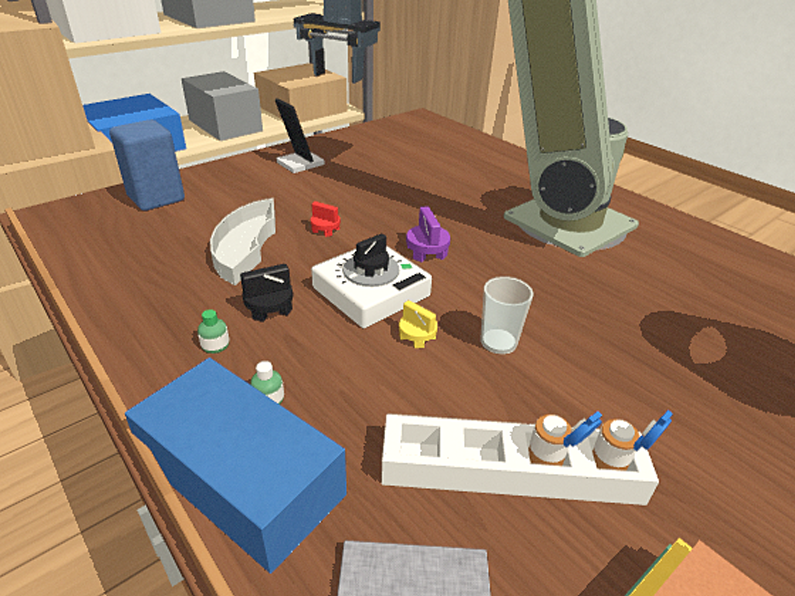

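View pics/both.png

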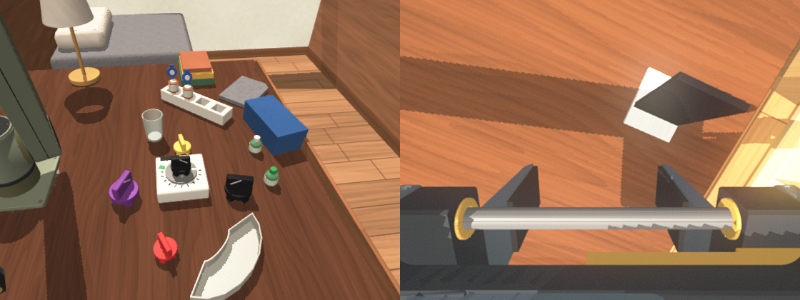

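The scene view shows the timer (372,285 in the enlarged view) with a small black cracked knob on its dial, the red knob at (325,220), and the dish at (245,240). Vials are in the two right-hand pockets at (552,440) and (620,443), both open. Knob-like candidates are black on the dial (372,253), larger loose black (268,290), purple (428,240) and yellow (418,325). The one on the dial is smaller, black and seated, so it fits. I'll confirm that in crops.

Run:
```python
from h import *
crop('s0','c1',140,130,320,260,4.4)
crop('d0','c2',140,180,400,375,3)
```

```text
(no output)
```

View pics/c1.png

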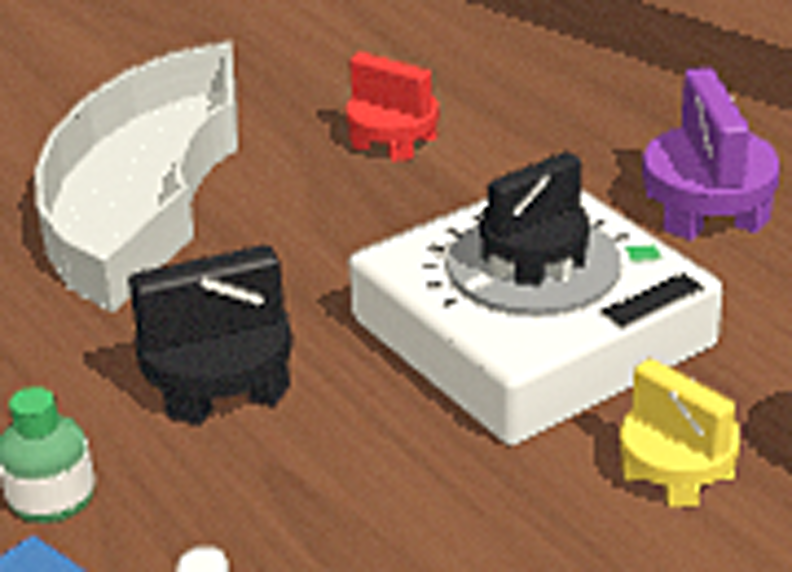

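View pics/c2.png

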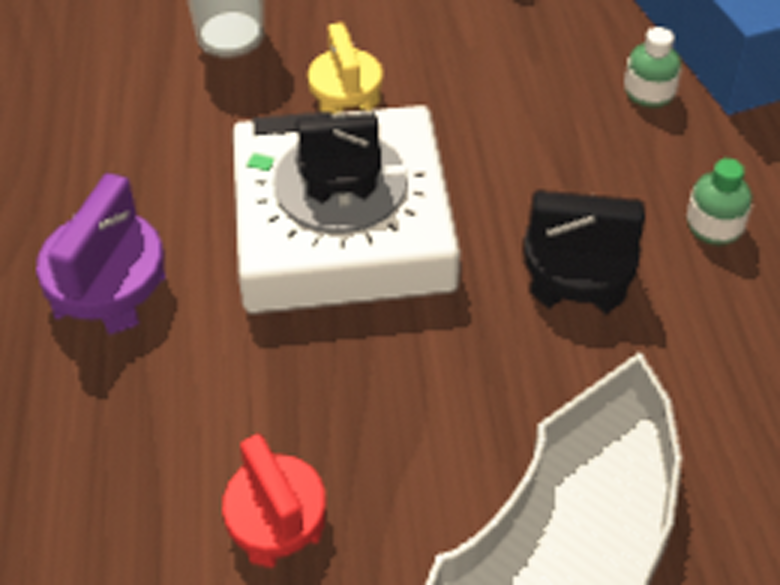

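```bash
python3 - <<'E'
from h import *
s=lambda u,v,z:px2w('s0',140+u/4.4,130+v/4.4,z)
d=lambda u,v,z:px2w('d0',140+u/3,180+v/3,z)
print('timer corners d',d(235,122,45),d(430,108,45),d(458,280,45),d(243,284,45))
print('timer corners s',s(352,255,45),s(515,385,45),s(722,280,45))
print('green',d(260,162,45),s(643,254,45))
print('tick1',d(420,175,45),s(450,302,45), 'pointer',d(398,170,51),s(478,285,51))
print('dial c',d(341,182,51),s(532,265,51))
print('red top ends d',d(254,438,56),d(289,520,56),'s',s(357,57,56),s(428,73,56))
print('old top ends d',d(302,121,107),d(376,119,107),'s',s(492,190,107),s(575,158,107))
print('dish rim s',s(232,42,35),s(38,185,35),s(115,258,35),s(192,200,35),s(190,160,35),s(150,60,35))
print('dish rim d',d(640,357,35),d(680,460,35),d(542,430,35),d(437,555,35))
f=1.42
w=lambda u,v,z:px2w('s0',u/f,v/f,z)
print('rack top',w(388,417,45),w(385,455,45),w(657,470,45),w(640,418,45))
print('vial tops',w(551,425,74),w(621,432,74))
print('drops',w(213,345,5),w(266,400,5),'tumbler',w(499,342,5),'blue box',w(210,360,60),w(345,450,60),w(128,410,60))
E
python3 - <<'E'
from h import *
crop('s0','c3',260,270,500,370,3.2)
crop('d0','c4',210,80,360,180,3.2)
a=cv2.imread('pics/c3.png');b=cv2.imread('pics/c4.png')
o=np.zeros((a.shape[0]+b.shape[0],a.shape[1],3),np.uint8);o[:a.shape[0]]=a;o[a.shape[0]:,:b.shape[1]]=b
print(a.shape,b.shape);cv2.imwrite('pics/c34.png',o[:640])
E
```

```text
timer corners d [421.9  11.9  45. ] [569.    9.5  45. ] [ 564.8 -155.    45. ] [ 424.  -140.9   45. ]
timer corners s [ 570.3 -122.    45. ] [569.5  24.6  45. ] [424.1  19.3  45. ]
green [439.  -31.7  45. ] [441.8 -25.9  45. ]
tick1 [552.3 -58.3  45. ] [553.6 -53.1  45. ] pointer [536.6 -57.1  51. ] [537.5 -49.8  51. ]
dial c [495.2 -63.8  51. ] [503.  -47.5  51. ]
red top ends d [ 428.1 -262.2   56. ] [ 445.5 -315.    56. ] s [ 451.  -298.7   56. ] [ 426.9 -253.6   56. ]
old top ends d [471.1 -56.4 107. ] [521.1 -60.4 107. ] s [528.1 -49.1 107. ] [473.7 -48.5 107. ]
dish rim s [ 485.4 -402.1   35. ] [ 669.1 -308.6   35. ] [ 668.8 -211.5   35. ] [ 605.3 -239.7   35. ] [ 584.  -280.8   35. ] [ 541.9 -411.4   35. ]
dish rim d [ 671.7 -222.    35. ] [ 676.2 -295.2   35. ] [ 599.1 -265.5   35. ] [ 525.1 -334.8   35. ]
rack top [678.2 214.   45. ] [716.7 255.8  45. ] [486. 463.  45.] [430.9 408.9  45. ]
vial tops [553.2 358.7  74. ] [497.6 415.1  74. ]
drops [775.3 -85.3   5. ] [767.5  62.2   5. ] tumbler [423.9 176.8   5. ] blue box [811.1   2.5  60. ] [755.4 231.4  60. ] [925.5  23.8  60. ]
(320, 768, 3) (320, 480, 3)
```

View pics/c34.png

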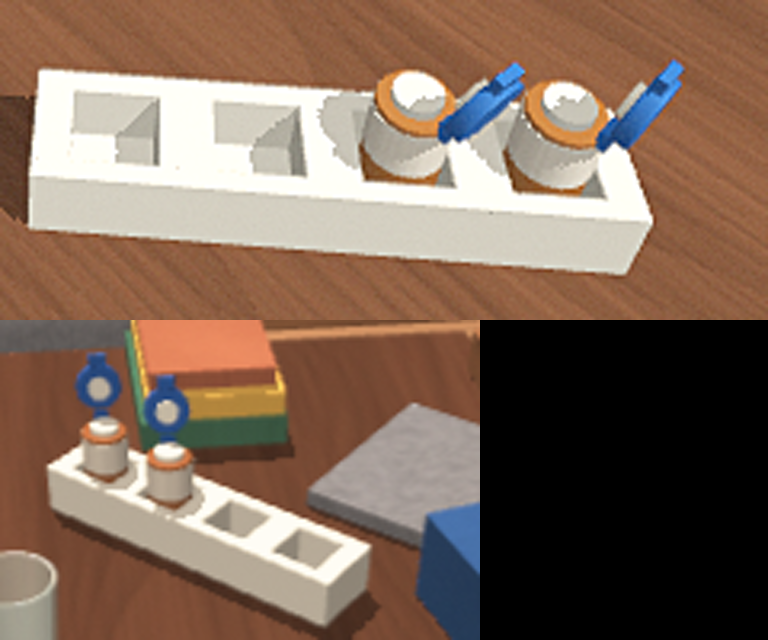

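Both vials (c34: 410,110 and 565,120) have open caps with hinges on the far side (+y). The crops confirm that the black knob meshed on the dial is the small one. The loose black one at c2 (585,245) is clearly bigger, and the purple and yellow ones are decoys.

Run:
```python
from h import *
go(496,-55,240,0)
v=lambda u,v_,z:px2w('s0',260+u/3.2,270+v_/3.2,z)
vd=lambda u,v_,z:px2w('d0',210+u/3.2,80+(v_-320)/3.2,z)
print('A top s',v(412,100,82),'hinge',v(447,133,88),'B top',v(564,108,82),'hinge',v(605,143,88))
print('A d',vd(170,458,82),'hinge',vd(167,437,88),'B',vd(105,432,82),vd(100,413,88))
print('pocket cent s',v(117,128,45),v(258,140,45))
```

```text
shift cm [ 43.38 -32.79  -0.72] yaw now [-179.9   -0.    23.3] turn 23.3
A top s [562.3 365.2  82. ] hinge [570.6 391.   88. ] B top [505.8 415.9  82. ] hinge [514.9 442.1  88. ]
A d [558.6 354.6  82. ] hinge [558.6 380.7  88. ] B [504.3 406.1  82. ] [501.6 430.4  88. ]
pocket cent s [669.7 265.8  45. ] [616.8 317.1  45. ]
```

```bash
python3 -m jog '[[[4.8,-3.6,-0.1],0,1],[[4.8,-3.6,-0.1],0,1],[[4.8,-3.6,-0.1],0,1],[[4.8,-3.6,-0.1],0,1],[[4.8,-3.6,-0.1],0,1],[[4.8,-3.6,-0.1],0,1],[[4.8,-3.6,-0.1],0,1],[[4.8,-3.6,0],0,1],[[4.8,-3.6,0],0,1]]' 25
python3 -m jog '[[[0,0,0],10,1],[[0,0,0],10,1],[[0,0,0],4,1],[[0,0,0],0,1]]'
python3 - <<'E'
from h import *
go(496,-55,240,0)
E
```

```text
time_s: 1.27
ee_pos: [503.1, -49.3, 238.1]
ee_rot: [-179.9, -0.1, 22.8]
force: [0.9, -0.3, -0.0]
gripper_width: 91.2
time_s: 1.78
ee_pos: [504.5, -43.9, 236.6]
ee_rot: [-179.9, 0.1, -1.4]
force: [-0.2, -0.8, 0.6]
gripper_width: 91.2
shift cm [-0.82  1.13 -0.35] yaw now [-1.799e+02  1.000e-01 -1.400e+00] turn -1.4
```

Run:
```python
from h import *
grab('wrist','w1');crop('w1','w1b',0,0,560,420,1.42)
print(telemetry.state()['ee_pos'],telemetry.state()['ee_rot'])
for p in ([496,-55,107],[496,-55,51],[557,-55,45]): print(w2px('w1',p)*1.42)
```

```text
[504.49201539 -43.91145068 236.54203532] [-1.79865638e+02  1.11745458e-01 -1.41243476e+00]
[411.516 304.164]
[408.676 281.16 ]
[407.114 195.534]
```

View pics/w1b.png

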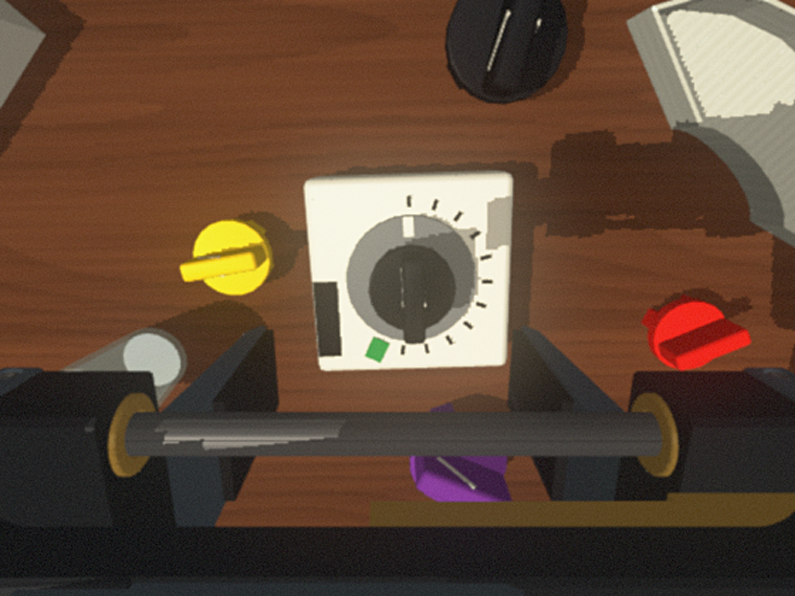

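Run:
```python
from h import *
w=lambda u,v,z:px2w('w1',u/1.42,v/1.42,z)
for n,u,v,z in [('dial',411,278,51),('disc',412,287,77),('bar end',414,337,107),('bar far',410,262,107),('tick1',409,201,45),('green',377,349,45),('ptr',408,227,51),('c',305,180,45),('c',512,174,45),('c',506,364,45),('c',320,369,45),('redc',691,334,26),('red bar a',749,337,56),('red bar b',668,360,56)]: print(n,w(u,v,z))
```

```text
dial [498.3 -56.7  51. ]
disc [498.7 -56.5  77. ]
bar end [474.2 -56.3 107. ]
bar far [522.7 -54.5 107. ]
tick1 [553.2 -56.3  45. ]
green [440.5 -29.7  45. ]
ptr [535.6 -55.1  51. ]
c [569.5  16.4  45. ]
c [ 569.9 -128.5   45. ]
c [ 425.3 -130.4   45. ]
c [424.6  15.8  45. ]
redc [ 439.4 -283.9   26. ]
red bar a [ 448.  -307.7   56. ]
red bar b [ 430.8 -250.    56. ]
```

```bash
python3 -m jog '[[[-0.6,1.3,0],-3,0.6],[[0,0,3],0,0.6],[[0,0,3],0,0.6],[[0,0,3],0,0.6],[[0,0,2],0,0.6],[[0,0,0],0,0.6]]'
python3 - <<'E'
from h import *
go(498,-56.5,100.5,2)
E
```

```text
time_s: 2.58
ee_pos: [498.0, -57.9, 124.1]
ee_rot: [-179.9, -0.0, 2.0]
force: [0.2, -0.0, 0.1]
gripper_width: 54.8
shift cm [ 0.   -0.14  2.36] yaw now [-179.9   -0.     2. ] turn 0.0
```

```bash
python3 -m jog '[[[0,-0.1,1.4],0,0.6],[[0,0,1.0],0,0.6],[[0,0,0],0,0.6],[[0,0,0],0,0],[[0,0,0],0,0],[[0,0,0],0,0],[[0,0,0],0,0],[[0,0,0],0,0]]' 25
python3 -m jog '[[[0,0,-1],0,0],[[0,0,-2],0,0],[[0,0,-3],0,0],[[0,0,-3],0,0],[[0,0,0],0,0]]'
python3 - <<'E'
from h import *
w=lambda u,v,z:px2w('w1',u/1.42,v/1.42,z)
grab('side','d1');crop('d1','d1b',140,130,470,420,1.9)
for n,u,v in [('inner',670,120),('inner2',795,243),('tip',628,20)]: print(n,w(u,v,35))
for y in ((590,-330),(570,-345),(620,-310),(600,-300)): print(y,(w2px('d1',[*y,2])-[140,130])*1.9)
E
```

```text
time_s: 3.58
ee_pos: [500.1, -57.2, 101.5]
ee_rot: [-179.9, -0.4, 2.0]
force: [-0.6, 0.6, -0.7]
gripper_width: 14.1
time_s: 4.2
ee_pos: [499.4, -57.4, 195.6]
ee_rot: [-179.9, -0.3, 2.1]
force: [-0.2, -0.2, -1.8]
gripper_width: 13.9
inner [ 603.3 -239.2   35. ]
inner2 [ 514.1 -344.6   35. ]
tip [ 666.3 -202.8   35. ]
(590, -330) [345.04 449.92]
(570, -345) [326.8  468.54]
(620, -310) [372.02 425.6 ]
(600, -300) [348.84 418.19]
```

View pics/d1b.png

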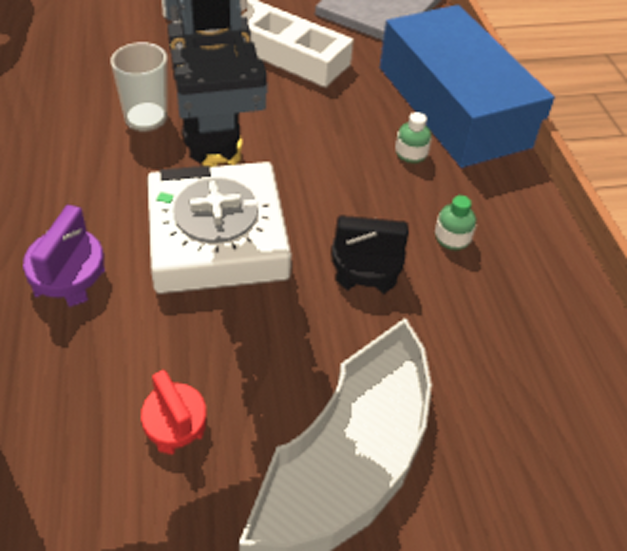

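Run:
```python
from h import *
d=lambda u,v,z:px2w('d1',140+u/1.9,130+v/1.9,z)
for n,u,v,z in [('tipA',405,322,35),('A outer',430,395,35),('in1',342,370,35),('in2',280,450,35),('tipB',243,543,35),('outer',415,470,15),('outer2',395,487,2),('in floor',345,430,2),('fr',390,480,2)]: print(n,d(u,v,z))
go(592,-328,195)
```

```text
tipA [ 671.1 -223.    35. ]
A outer [ 673.  -303.8   35. ]
in1 [ 597.3 -268.1   35. ]
in2 [ 527.5 -338.3   35. ]
tipB [ 487.  -410.5   35. ]
outer [ 645.3 -361.9   15. ]
outer2 [ 626.9 -368.9    2. ]
in floor [ 593.9 -311.1    2. ]
fr [ 624.1 -362.3    2. ]
shift cm [ 8.39 27.4  -0.11] yaw now [-179.9   -0.2    2.1] turn None
```

```bash
python3 -m jog '[[[1.5,4.7,0],0,0],[[1.5,4.7,0],0,0],[[1.5,4.7,0],0,0],[[1.5,4.7,0],0,0],[[1.5,4.7,0],0,0],[[1.4,4.7,0],0,0],[[0,0,2],0,0],[[0,0,3],0,0],[[0,0,3],0,0],[[0,0,0],0,0]]'
python3 - <<'E'
from h import *
go(596,-335,56)
E
```

```text
time_s: 5.5
ee_pos: [591.4, -340.6, 91.0]
ee_rot: [-179.0, 1.3, 2.1]
force: [0.3, 0.3, -0.3]
gripper_width: 14.1
shift cm [ 0.56 -0.48  3.49] yaw now [-179.     1.3    2.1] turn None
```

```bash
python3 -m jog '[[[0.5,-0.4,1],0,0],[[0,0,1],0,0],[[0,0,1],0,0],[[0,0,0.2],0,0],[[0,0,0],0,0]]'
python3 - <<'E'
from h import *
go(596,-335,53)
grab('side','d2');crop('d2','d2b',220,230,420,420,2.8)
E
```

```text
time_s: 6.12
ee_pos: [597.2, -335.8, 59.0]
ee_rot: [-179.2, 1.1, 2.1]
force: [-0.1, 0.0, -1.7]
gripper_width: 13.9
shift cm [-0.11 -0.08  0.61] yaw now [-179.2    1.1    2.1] turn None
```

View pics/d2b.png

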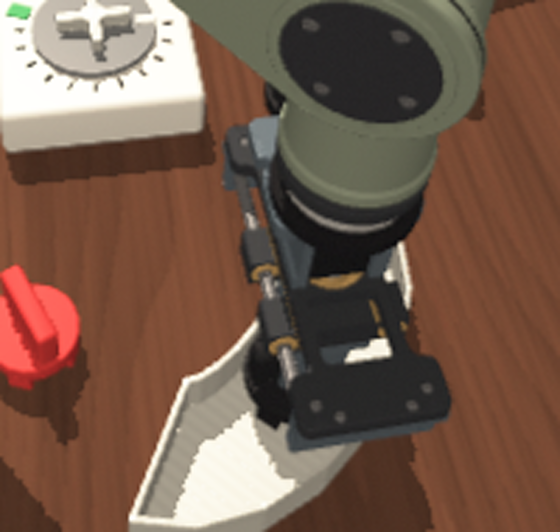

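```bash
python3 -m jog '[[[0,0,0.5],0,0],[[0,0,0],0,0],[[0,0,0],0,0.3],[[0,0,0],0,0.3],[[0,0,0],0,0.3],[[0,0,-3],0,0.3],[[0,0,-5],0,0.4],[[0,0,-5],0,0.6],[[0,0,-5],0,0.6],[[0,0,0],0,0.6]]'
python3 - <<'E'
from h import *
go(439,-282,205,-72)
E
```

```text
time_s: 7.42
ee_pos: [601.2, -338.7, 240.7]
ee_rot: [-179.2, 1.0, 2.1]
force: [-0.4, 0.0, 0.6]
gripper_width: 54.3
shift cm [-15.93  -6.22   3.93] yaw now [-179.2    1.     2.1] turn 74.1
```

```bash
python3 -m jog '[[[-5.3,-2.1,0],0,0.6],[[-5.3,-2.1,0],0,0.6],[[-5.3,-2,0],0,0.6]]'
python3 -m jog '[[[0,0,0],-10.5,0.6],[[0,0,0],-10.5,0.6],[[0,0,0],-10.5,0.6],[[0,0,0],-10.5,0.6],[[0,0,0],-10.5,0.6],[[0,0,0],-10.5,0.6],[[0,0,0],-10.5,0.6],[[0,0,0],-10.5,0.6],[[0,0,0],-10.5,0.6],[[0,0,0],-10.5,0.6]]'
python3 - <<'E'
from h import *
grab('wrist','w2');grab('side','d3')
a=cv2.imread('pics/w2.png');b=cv2.imread('pics/d3.png')[140:420,180:460]
cv2.imwrite('pics/m2.png',np.hstack([cv2.resize(a,(480,360)),cv2.resize(b,(320,320),interpolation=2)[:320] if 0 else cv2.copyMakeBorder(cv2.resize(b,(320,320)),0,40,0,0,0)]))
go(439,-282,205,107)
E
```

```text
time_s: 7.8
ee_pos: [438.1, -281.8, 239.7]
ee_rot: [-179.1, 1.2, 2.2]
force: [0.4, -0.3, 0.2]
gripper_width: 54.9
time_s: 9.05
ee_pos: [427.5, -276.0, 230.6]
ee_rot: [-178.5, -2.1, 109.7]
force: [0.9, -0.2, -0.3]
gripper_width: 54.4
shift cm [-1.04  0.95  2.51] yaw now [-178.4   -2.1  109.3] turn 2.3
```

View pics/m2.png

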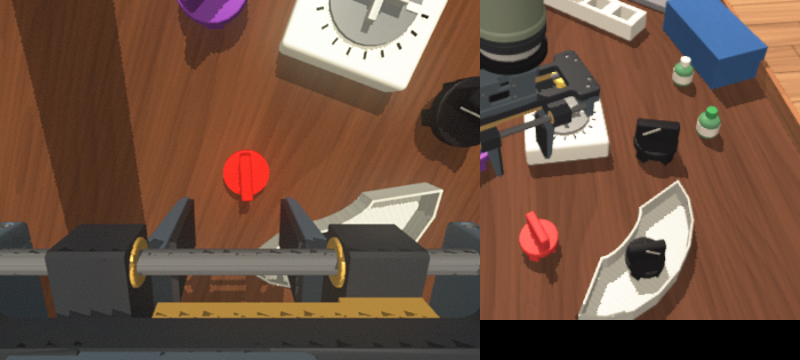

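Run:
```python
from h import *
w=lambda u,v,z:px2w('w2',u*7/6,v*7/6,z)
print('disc',w(246,173,24),'bar',w(247,200,56),w(246,153,56))
im=cv2.cvtColor(cv2.imread('pics/w2.png'),cv2.COLOR_BGR2HSV); m=((im[...,0]<6)|(im[...,0]>174))&(im[...,1]>190)&(im[...,2]>120)
ys,xs=np.nonzero(m); print(xs.min(),xs.max(),ys.min(),ys.max())
m2=m&(im[...,2]<245); print(np.unique(im[...,2][m],return_counts=True))
d=lambda u,v,z:px2w('d3',180+(u-480)*280/320,140+v*280/320,z)
print('d3 bar',d(529,215,56),d(545,241,56))
crop('w2','w2c',230,160,350,250,5)
```

```text
disc [ 437.7 -284.1   24. ] bar [ 447.6 -307.9   56. ] [ 426.8 -254.8   56. ]
260 314 174 234
(array([128, 133, 143, 144, 145, 147, 148, 151, 152, 153, 154, 155, 156,
       157, 160, 161, 162, 163, 164, 165, 166, 167, 168, 169, 170, 171,
       172, 173, 174, 175, 176, 177, 178, 179, 181, 182, 184, 185, 186,
       187, 188, 189, 190, 191, 192, 194, 195, 196, 197, 198, 199, 200,
       201, 202, 203, 204, 205, 206, 207, 208, 209, 210, 211, 212, 213,
       214, 215, 216, 217, 218, 219, 220, 221, 222, 223, 224, 225, 226,
       227, 228, 229, 230, 231, 232, 233, 234, 235, 236, 237, 238, 239,
       240, 241, 242, 243, 244, 245, 246, 247, 248, 249, 250, 251, 252,
       253, 254, 255], dtype=uint8), array([   2,    1,    1,    1,    1,    1,    1,    1,    2,    2,    3,
          1,    2,    2,    2,    1,    1,    1,    1,    1,    1,    3,
          1,    2,    1,    2,    2,    3,    3,    2,    1,    2,    1,
          2,    1,    3,    3,    5,    2,    1,    5,    3,    4,    2,
          2,    4,    2,    7,    4,    4,    3,    9,    6,   14,    7,
          4,    5,    5,    7,    3,    2,    7,    6,    4,    3,    1,
          4,    5,    7,    4,   11,    5,   11,    7,    3,    7,    4,
         11,   10,    7,    7,   12,   12,   12,   18,    8,   13,   21,
         14,   12,    6,    5,    9,    7,   13,   20,   15,   22,    7,
         14,   19,   16,   42,  411, 1076,  126,  201]))
d3 bar [ 424.9 -265.9   56. ] [ 446.6 -310.8   56. ]
```

View pics/w2c.png

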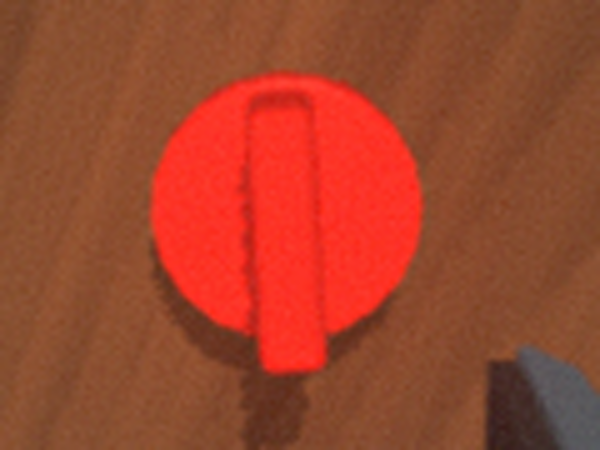

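Run:
```python
from h import *
a=px2w('w2',230+281/5,160+105/5,56);b=px2w('w2',230+293/5,160+366/5,56);c=(a+b)/2
yaw=np.degrees(np.arctan2(*(a-b)[1::-1]));print(a,b,c,yaw)
go(c[0],c[1],75,yaw)
```

```text
[ 426.9 -257.4   56. ] [ 448.  -307.6   56. ] [ 437.45 -282.5    56.  ] 112.79792725785605
shift cm [-1.51  1.14 15.5 ] yaw now [-178.4   -2.1  109.3] turn -3.5
```

```bash
python3 -m jog '[[[-1.5,1.15,0],-3.5,0.6],[[0,0,4],0,0.6],[[0,0,4],0,0.6],[[0,0,4],0,0.6],[[0,0,2.5],0,0.6],[[0,0,0],0,0.6]]'
python3 - <<'E'
from h import *
go(438,-283,49,112.8)
E
```

```text
time_s: 9.9
ee_pos: [437.4, -282.2, 79.2]
ee_rot: [-178.5, -2.2, 111.7]
force: [0.2, 0.6, 1.2]
gripper_width: 54.8
shift cm [-0.21  0.1   3.01] yaw now [-178.5   -2.2  111.7] turn -1.1
```

```bash
python3 -m jog '[[[-0.2,0.1,1.5],-1,0.6],[[0,0,1.4],0,0.6],[[0,0,0],0,0.6],[[0,0,0],0,0],[[0,0,0],0,0],[[0,0,0],0,0],[[0,0,0],0,0],[[0,0,0],0,0]]' 35
python3 -m jog '[[[0,0,-2],0,0],[[0,0,-4],0,0],[[0,0,-5],0,0],[[0,0,-4],0,0],[[0,0,0],0,0]]'
python3 - <<'E'
from h import *
go(498,-56.5,200,180)
E
```

```text
time_s: 10.9
ee_pos: [440.2, -284.6, 51.7]
ee_rot: [-178.8, -1.9, 112.6]
force: [-0.3, 0.3, -0.9]
gripper_width: 13.9
time_s: 11.52
ee_pos: [444.8, -287.5, 204.7]
ee_rot: [-178.7, -2.0, 112.6]
force: [-0.6, 0.0, -1.6]
gripper_width: 13.4
shift cm [19.26 13.81  0.84] yaw now [-178.7   -2.   112.6] turn -67.4
```

```bash
python3 -m jog '[[[3.85,2.75,0],0,0],[[3.85,2.75,0],0,0],[[3.85,2.75,0],0,0],[[3.85,2.75,0],0,0],[[3.85,2.75,0],0,0],[[0,0,0],0,0]]'
python3 -m jog '[[[0,0,0],-6,0],[[0,0,0],-6,0],[[0,0,0],-6,0],[[0,0,0],-6,0],[[0,0,0],-6,0],[[0,0,0],-6,0],[[0,0,0],-6,0],[[0,0,0],-6,0],[[0,0,0],-6,0],[[0,0,0],-6,0]]'
python3 -m jog '[[[0,0,0],-6,0],[[0,0,0],-2,0],[[0,0,0],0,0]]'
python3 - <<'E'
from h import *
go(498,-56.5,130,181)
print(telemetry.state()['qpos'].round())
grab('side','d4');crop('d4','d4b',160,170,340,310,4.2)
grab('scene','s4');
E
```

```text
time_s: 12.28
ee_pos: [495.4, -49.9, 200.3]
ee_rot: [-178.1, -2.5, 112.4]
force: [-0.3, -0.8, -0.6]
gripper_width: 13.6
time_s: 13.52
ee_pos: [485.8, -58.3, 187.7]
ee_rot: [179.0, -4.3, 174.1]
force: [0.1, -0.0, -1.3]
gripper_width: 14.1
time_s: 13.9
ee_pos: [483.0, -61.1, 184.2]
ee_rot: [178.4, -4.5, -177.8]
force: [0.8, -0.5, -0.2]
gripper_width: 13.5
shift cm [-1.94  0.26  5.3 ] yaw now [ 178.4   -4.5 -177.8] turn 1.2
[  -9.   15.  102.    1.   68. -102.]
```

View pics/d4b.png

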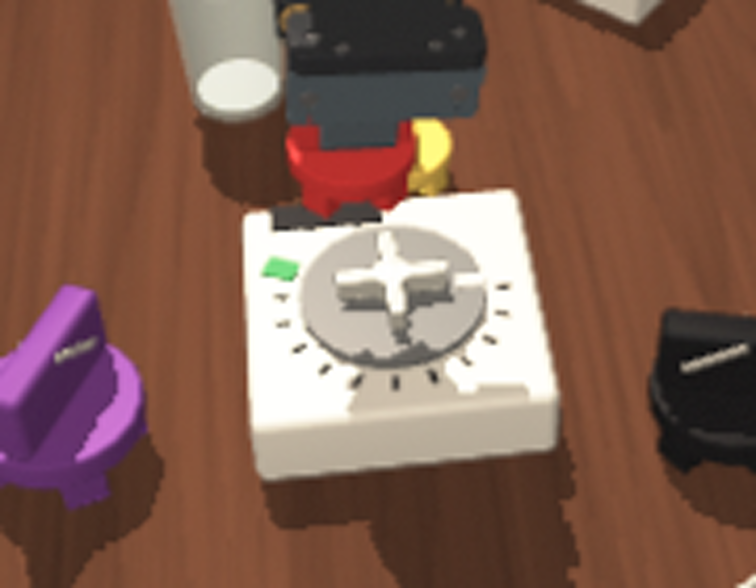

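Red knob is held above the timer (d4b 350,165); the dial is at (393,295) with its pointer at the first tick. The tool's tilt drifts during moving rows, so I'll test whether idle rows between them stop that.

```bash
python3 -m jog '[[[-0.5,0,0],3,0],[[0,0,0],0,0],[[0,0,0],0,0]]'; python3 -m jog '[[[-0.5,0,0],-3,0],[[0,0,0],0,0],[[0,0,0],0,0],[[0,0,0],0,0],[[0,0,0],0,0],[[0,0,0],0,0]]'
python3 -m jog '[[[0,0,-0.1],3,0],[[0,0,-0.1],3,0],[[0,0,-0.1],3,0]]';python3 -m jog '[[[0,0,-0.1],-3,0],[[0,0,-0.1],-3,0],[[0,0,-0.1],-3,0]]'; python3 -m jog '[[[0,0,-3],0,0]]';python3 -m jog '[[[0,0,0],0,0]]';  python3 -m jog '[[[0,0,3],0,0]]';python3 -m jog '[[[0,0,0],0,0]]'
```

```text
time_s: 14.38
ee_pos: [487.5, -61.4, 183.4]
ee_rot: [178.6, -4.7, 179.1]
force: [0.2, 0.3, -0.9]
gripper_width: 13.6
time_s: 15.12
ee_pos: [491.5, -61.4, 183.0]
ee_rot: [178.4, -4.6, -177.9]
force: [0.0, -0.1, -0.9]
gripper_width: 14.0
time_s: 15.5
ee_pos: [491.6, -61.5, 186.0]
ee_rot: [179.1, -4.8, 172.8]
force: [0.5, 0.2, -0.6]
gripper_width: 14.2
time_s: 15.88
ee_pos: [491.8, -61.5, 189.2]
ee_rot: [178.4, -4.7, -177.9]
force: [0.5, -0.1, -1.0]
gripper_width: 14.1
time_s: 16.0
ee_pos: [492.7, -62.1, 217.6]
ee_rot: [178.3, -5.0, -177.9]
force: [0.9, -0.4, 0.3]
gripper_width: 13.7
time_s: 16.12
ee_pos: [494.2, -62.3, 219.4]
ee_rot: [178.4, -4.7, -177.9]
force: [-0.3, -0.1, -1.8]
gripper_width: 13.7
time_s: 16.25
ee_pos: [492.9, -61.7, 190.3]
ee_rot: [178.4, -4.4, -177.9]
force: [-0.1, -0.1, -1.3]
gripper_width: 13.7
time_s: 16.38
ee_pos: [490.8, -61.4, 187.9]
ee_rot: [178.4, -4.8, -177.9]
force: [-0.9, 0.2, -0.8]
gripper_width: 13.7
```

```bash
python3 -m jog '[[[0,0,-5],0,0],[[0,0,0],0,0],[[0,0,0],0,0],[[0,0,5],0,0],[[0,0,-0.05],0,0],[[0,0,0],0,0],[[0,0,0],0,0]]'; python3 -m jog '[[[0,0,-5],0,0],[[0,0,0],0,0],[[0,0,0],0,0],[[0,0,5],0,0],[[0,0,-0.05],0,0],[[0,0,0],0,0],[[0,0,0],0,0]]';  python3 -m jog '[[[-3,0,0],0,0]]'; python3 -m jog '[[[0,0,0],0,0],[[0,0,0],0,0]]'; python3 -m jog '[[[3,0,0],0,0]]'; python3 -m jog '[[[0,0,0],0,0],[[0,0,0],0,0]]'
```

```text
time_s: 17.25
ee_pos: [491.7, -61.5, 190.1]
ee_rot: [178.4, -4.7, -177.9]
force: [0.3, 0.0, -0.9]
gripper_width: 13.3
time_s: 18.12
ee_pos: [495.0, -62.1, 195.9]
ee_rot: [178.5, -4.2, -177.9]
force: [0.1, -0.4, -1.3]
gripper_width: 13.8
time_s: 18.25
ee_pos: [524.9, -61.2, 195.5]
ee_rot: [178.5, -4.1, -177.9]
force: [0.3, 0.1, 0.7]
gripper_width: 14.0
time_s: 18.5
ee_pos: [527.1, -61.4, 197.1]
ee_rot: [178.5, -3.9, -177.9]
force: [-0.5, 0.1, -1.0]
gripper_width: 13.7
time_s: 18.62
ee_pos: [497.9, -62.6, 199.4]
ee_rot: [178.6, -3.8, -177.9]
force: [-1.5, -0.7, -0.7]
gripper_width: 13.7
time_s: 18.88
ee_pos: [496.3, -62.6, 200.6]
ee_rot: [178.6, -3.7, -177.9]
force: [0.6, 0.7, -1.4]
gripper_width: 13.6
```

```bash
python3 -m jog '[[[-6,0,0],0,0],[[0,0,0],0,0],[[6,0,0],0,0],[[0,0,0],0,0],[[-6,0,0],0,0],[[0,0,0],0,0],[[6,0,0],0,0],[[0,0,0],0,0]]'; python3 -m jog '[[[0,0,-5],0,0],[[0,0,0],0,0],[[0,0,0],0,0],[[0,0,6],0,0],[[0,0,-0.05],0,0],[[0,0,0],0,0],[[0,0,0],0,0]]'; python3 -m jog '[[[-6,0,0],0,0],[[6,0,0],0,0],[[-6,0,0],0,0],[[6,0,0],0,0],[[0,0,0],0,0],[[0,0,0],0,0]]'
```

```text
time_s: 19.88
ee_pos: [493.7, -62.4, 197.9]
ee_rot: [178.5, -4.2, -177.9]
force: [1.3, 1.1, -0.3]
gripper_width: 13.8
time_s: 20.75
ee_pos: [495.5, -62.6, 191.2]
ee_rot: [178.6, -3.8, -177.9]
force: [0.4, 1.2, 0.1]
gripper_width: 13.9
time_s: 21.5
ee_pos: [500.2, -62.9, 181.6]
ee_rot: [178.3, -5.8, -177.9]
force: [0.2, 0.3, -0.4]
gripper_width: 13.7
```

```bash
python3 -m jog '[[[6,0,0],0,0],[[-6,0,0],0,0],[[0,0,0],0,0],[[0,0,0],0,0]]'; python3 -m jog '[[[0,0,5],0,0],[[0,0,-5],0,0],[[0,0,0],0,0],[[0,0,0],0,0]]'; python3 -m jog '[[[0,0,-5],0,0],[[0,0,5],0,0],[[0,0,0],0,0],[[0,0,0],0,0]]'
```

```text
time_s: 22.0
ee_pos: [490.7, -61.7, 183.7]
ee_rot: [178.2, -6.1, -177.9]
force: [0.2, 0.1, -0.4]
gripper_width: 13.7
time_s: 22.5
ee_pos: [490.0, -61.6, 184.2]
ee_rot: [178.3, -5.9, -177.9]
force: [0.1, 0.2, 0.7]
gripper_width: 14.0
time_s: 23.0
ee_pos: [494.8, -62.4, 188.3]
ee_rot: [178.4, -5.3, -177.9]
force: [-0.4, 0.0, 0.2]
gripper_width: 13.9
```

```bash
python3 -m jog '[[[0,0,-6],0,0],[[0,0,6],0,0],[[0,0,0],0,0],[[0,0,-6],0,0],[[0,0,6],0,0],[[0,0,0],0,0],[[0,0,-6],0,0],[[0,0,6],0,0],[[0,0,0],0,0],[[0,0,0],0,0]]'; python3 -m jog '[[[0,0,-6],0,0],[[0,0,0],0,0],[[0,0,6],0,0],[[-0.05,0,0],0,0],[[0,0,-6],0,0],[[0,0,0],0,0],[[0,0,6],0,0],[[-0.05,0,0],0,0],[[0,0,0],0,0]]'
```

```text
time_s: 24.25
ee_pos: [518.0, -66.3, 220.1]
ee_rot: [179.0, -2.2, -177.9]
force: [0.5, -0.1, -0.9]
gripper_width: 13.9
time_s: 25.38
ee_pos: [537.1, -69.2, 246.2]
ee_rot: [179.5, 0.5, -178.0]
force: [0.2, -0.3, -1.1]
gripper_width: 14.2
```

```bash
python3 -m jog '[[[2,-0.6,3],1,0],[[0,0,0],0,0],[[1.9,-0.6,4],0,0],[[0,0,0],0,0],[[0,0,0],0,0]]'
python3 - <<'E'
from h import *
go(498,-56.5,130,181)
grab('wrist','w5'); grab('side','d5')
E
```

```text
time_s: 26.0
ee_pos: [511.6, -83.4, 188.8]
ee_rot: [179.8, 2.2, -178.9]
force: [-0.0, -0.4, -0.6]
gripper_width: 13.6
shift cm [1.53 2.69 5.83] yaw now [ 179.8    2.2 -178.9] turn 0.1
```

```bash
python3 -m jog '[[[1.2,1.35,2],0,0],[[0,0,0],0,0],[[0,1.35,2.5],0,0],[[0,0,0],0,0],[[0,0,0],0,0]]'
python3 - <<'E'
from h import *
go(500,-56.5,120,181)
grab('scene','s6'); grab('side','d6');grab('wrist','w6')
crop('s6','a',215,140,315,240,4);crop('d6','b',195,160,295,260,4)
cv2.imwrite('pics/m6.png',np.hstack([cv2.imread('pics/a.png'),cv2.imread('pics/b.png')]))
E
```

```text
time_s: 26.72
ee_pos: [509.0, -57.5, 150.2]
ee_rot: [-180.0, 3.1, -178.8]
force: [-0.0, -0.8, -0.0]
gripper_width: 13.9
shift cm [1.06 0.12 2.97] yaw now [-180.     3.1 -178.8] turn 0.2
```

View pics/m6.png

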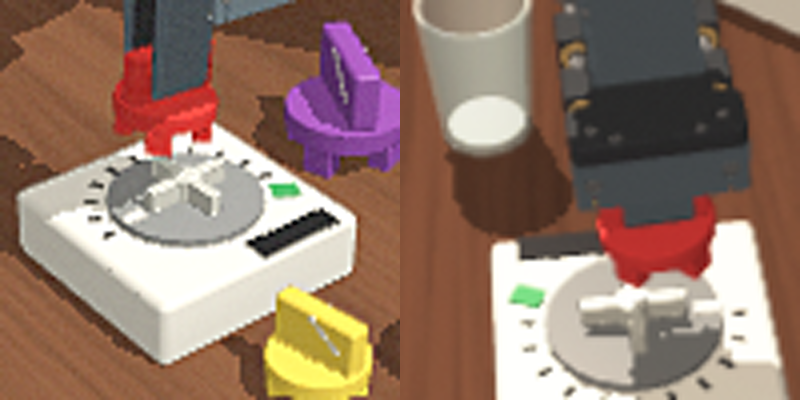

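Run:
```python
from h import *
from scipy.optimize import fsolve
z=telemetry.state()['ee_pos'][2]-50+20
f=lambda p:[w2px('s6',[*p,z])[0]-256.25,w2px('d6',[*p,z])[0]-259.75]
p=fsolve(f,[500,-57]) if 0 else __import__('scipy.optimize',fromlist=['x']).least_squares(lambda p:np.array([ (lambda K,Rm,t:(K@(Rm@np.array([*p,z])+t)))(*cal(n)) for n in('s6','d6')]) @ [1,0,0]/np.array([ (lambda K,Rm,t:(K@(Rm@np.array([*p,z])+t))[2])(*cal(n)) for n in('s6','d6')]) - [256.25,259.75],[500,-57]).x
print('knob',p,z, telemetry.state()['ee_pos'])
# dial centre from columns: s6 dial 107..266, d6 dial 547..722
z=51
p=__import__('scipy.optimize',fromlist=['x']).least_squares(lambda p:np.array([ (lambda K,Rm,t:(K@(Rm@np.array([*p,z])+t)))(*cal(n)) for n in('s6','d6')]) @ [1,0,0]/np.array([ (lambda K,Rm,t:(K@(Rm@np.array([*p,z])+t))[2])(*cal(n)) for n in('s6','d6')]) - [215+186.5/4,195+234.5/4],[500,-57]).x
print('dial',p)
```

```text
knob [510.3874857  -55.85307692] 119.54088881482267 [508.04758945 -57.37824883 149.54088881]
dial [496.00104319 -53.66102913]
```

```bash
python3 -m jog '[[[-6,0,-0.2],0,0],[[6.2,0,-0.2],0,0],[[-6,0,-0.2],0,0],[[6.2,0,-0.2],0,0],[[-6,0,-0.2],0,0],[[6.2,0,-0.2],0,0],[[0,0,0],0,0],[[0,0,0],0,0]]'
python3 - <<'E'
from h import *
go(496,-56.5,125,181)
E
```

```text
time_s: 27.88
ee_pos: [511.0, -56.8, 140.4]
ee_rot: [179.3, -2.7, -179.0]
force: [0.7, -0.4, 0.2]
gripper_width: 13.8
shift cm [1.42 0.04 1.61] yaw now [ 179.3   -2.7 -179. ] turn -0.0
```

```bash
python3 -m jog '[[[0,0,-6],0,0],[[0,0,6],0,0],[[0,0,0],0,0],[[0,0,-6],0,0],[[0,0,6],0,0],[[0,0,0],0,0],[[1.4,0,0.5],0,0],[[0,0,0],0,0],[[0,0,0],0,0]]'
python3 - <<'E'
from h import *
go(496,-56,125,181)
E
```

```text
time_s: 29.0
ee_pos: [513.8, -60.1, 158.5]
ee_rot: [179.7, -0.3, -179.1]
force: [0.4, 0.7, 0.0]
gripper_width: 13.9
shift cm [1.76 0.42 3.36] yaw now [ 179.7   -0.3 -179.1] turn -0.1
```

```bash
python3 -m jog '[[[0.9,0.2,1],0,0],[[0,0,0],0,0],[[0.8,0.2,1],0,0],[[0,0,0],0,0],[[0,0,1],0,0],[[0,0,0],0,0],[[0,0,0],0,0]]'
python3 - <<'E'
from h import *
go(496,-56,121,181)
grab('scene','s7'); grab('side','d7');grab('wrist','w7')
crop('s7','a',215,140,315,240,4);crop('d7','b',195,160,295,260,4)
cv2.imwrite('pics/m7.png',np.hstack([cv2.imread('pics/a.png'),cv2.imread('pics/b.png')]))
E
```

```text
time_s: 29.88
ee_pos: [497.2, -56.0, 127.7]
ee_rot: [179.7, -0.1, -179.1]
force: [-0.4, -0.2, -0.2]
gripper_width: 13.9
shift cm [0.12 0.   0.67] yaw now [ 1.797e+02 -1.000e-01 -1.791e+02] turn -0.1
```

View pics/m7.png

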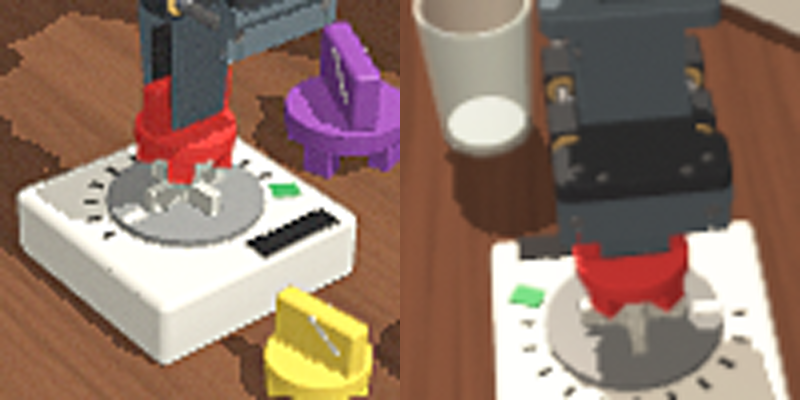

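```bash
cat >> h.py <<'E'
def tri(fa,ua,fb,ub,z):
    from scipy.optimize import least_squares
    pr=lambda f,p:(lambda q:q[0]/q[2])((lambda K,Rm,t:K@(Rm@np.array([*p,z])+t))(*cal(f)))
    return least_squares(lambda p:[pr(fa,p)-ua,pr(fb,p)-ub],[500,-57]).x.round(1)
E
python3 - <<'E'
from h import *
for e in(-2,0,2): print(tri('s7',215+185.5/4,'d7',195+233/4,98+e), tri('s7',215+186.5/4,'d7',195+234.5/4,51))
print(tri('s7',215+188/4,'d7',195+(635-400)/4,65),'fin')
E
```

```text
[496.6 -54.3] [496.  -53.7]
[496.7 -54.3] [496.  -53.7]
[496.7 -54.2] [496.  -53.7]
[496.9 -51.2] fin
```

```bash
python3 -m jog '[[[0.05,0,0.7],0,0],[[0,0,0],0,0],[[0,0,0.6],0,0],[[0,0,0],0,0],[[0,0,0.4],0,0],[[0,0,0],0,0]]'; python3 -m jog '[[[0,0,0.5],0,0],[[0,0,0],0,0],[[0,0,0.4],0,0],[[0,0,0],0,0]]'
```

```text
time_s: 30.78
ee_pos: [496.7, -56.0, 109.8]
ee_rot: [179.7, -0.1, -179.1]
force: [0.3, 0.3, -1.4]
gripper_width: 14.0
time_s: 31.28
ee_pos: [498.3, -56.0, 102.6]
ee_rot: [179.7, 0.1, -179.1]
force: [0.8, 0.2, -1.0]
gripper_width: 14.0
```

```bash
python3 -m jog '[[[0,0,0.4],0,0],[[0,0,0],0,0]]'; python3 -m jog '[[[0,0,0],0,0.3],[[0,0,0],0,0.3],[[0,0,0],0,0.3],[[0,0,0],0,0.3]]'
python3 - <<'E'
from h import *
grab('scene','s8'); grab('side','d8')
crop('s8','a',215,140,315,240,4);crop('d8','b',195,160,295,260,4)
cv2.imwrite('pics/m8.png',np.hstack([cv2.imread('pics/a.png'),cv2.imread('pics/b.png')]))
E
```

```text
time_s: 31.52
ee_pos: [499.8, -56.0, 102.1]
ee_rot: [179.7, 0.4, -179.1]
force: [-0.7, -0.2, -1.4]
gripper_width: 13.7
time_s: 32.02
ee_pos: [499.6, -56.0, 101.1]
ee_rot: [179.7, 0.3, -179.1]
force: [1.1, 0.1, -0.4]
gripper_width: 27.5
```

View pics/m8.png

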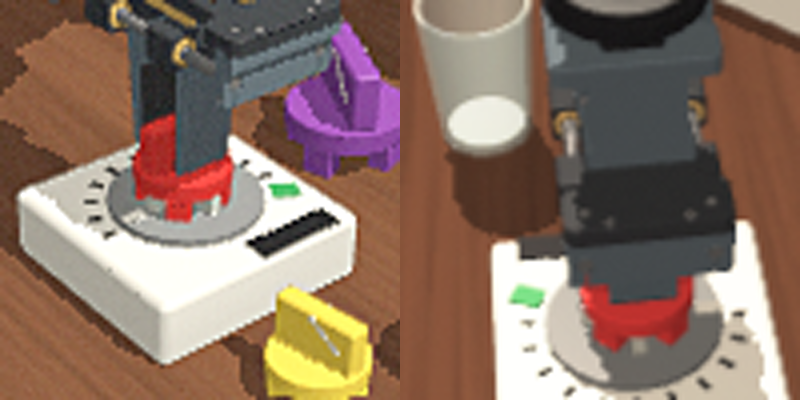

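```bash
python3 -m jog '[[[0.0,0,-0.1],0,0],[[0,0,0],0,0],[[0,0,0],0,0],[[0,0,0],0,0]]' 25;  python3 -m jog '[[[0,0,0],8,0],[[0,0,0],0,0],[[0,0,0],8,0],[[0,0,0],0,0],[[0,0,0],8,0],[[0,0,0],0,0],[[0,0,0],8,0],[[0,0,0],0,0]]'
```

```text
time_s: 32.62
ee_pos: [499.6, -56.0, 102.3]
ee_rot: [179.7, 0.3, -179.1]
force: [-0.5, 1.2, 0.8]
gripper_width: 13.9
time_s: 33.62
ee_pos: [497.9, -57.0, 102.3]
ee_rot: [179.8, 0.0, 149.6]
force: [-0.6, -0.3, 1.0]
gripper_width: 13.7
```

```bash
for i in 1 2; do python3 -m jog '[[[0,0,0],9,0],[[0,0,0],0,0],[[0,0,0],9,0],[[0,0,0],0,0],[[0,0,0],9,0],[[0,0,0],0,0],[[0,0,0],9,0],[[0,0,0],0,0],[[0,0,0],9,0],[[0,0,0],0,0]]'; done
```

```text
time_s: 34.88
ee_pos: [497.3, -58.0, 102.3]
ee_rot: [179.9, -0.0, 106.9]
force: [-1.4, -2.1, 1.2]
gripper_width: 13.7
time_s: 36.12
ee_pos: [496.7, -57.6, 102.3]
ee_rot: [-179.9, -0.1, 64.4]
force: [-0.7, -0.7, 1.9]
gripper_width: 13.7
```

```bash
for i in 1 2; do python3 -m jog '[[[0,0,0],9,0],[[0,0,0],0,0],[[0,0,0],9,0],[[0,0,0],0,0],[[0,0,0],9,0],[[0,0,0],0,0],[[0,0,0],9,0],[[0,0,0],0,0],[[0,0,0],9,0],[[0,0,0],0,0]]'; done
python3 - <<'E'
from h import *
grab('scene','s9'); grab('side','d9')
crop('s9','a',215,140,315,240,4);crop('d9','b',195,160,295,260,4)
cv2.imwrite('pics/m9.png',np.hstack([cv2.imread('pics/a.png'),cv2.imread('pics/b.png')]))
E
```

```text
time_s: 37.38
ee_pos: [496.4, -57.3, 102.3]
ee_rot: [-179.9, 0.0, 21.9]
force: [-2.5, -0.3, 2.3]
gripper_width: 13.8
time_s: 38.62
ee_pos: [496.3, -56.5, 102.3]
ee_rot: [-179.9, 0.1, -20.6]
force: [-1.6, -0.4, 2.8]
gripper_width: 13.8
```

View pics/m9.png

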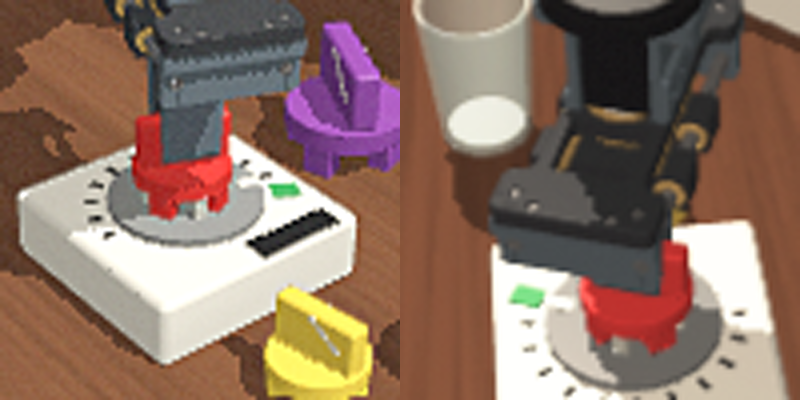

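```bash
python3 -m jog '[[[0,0,0],8,0],[[0,0,0],0,0],[[0,0,0],0,0]]'
python3 - <<'E'
from h import *
d=lambda u,v,z:px2w('d9',195+(u-400)/4,160+v/4,z)
c=np.array([496,-55,0]) 
c=d(634.5,325,51);p=d(560,299,51);g=d(527,296,45);print(c,p,g)
for q in(p,g): print(np.degrees(np.arctan2(*(q-c)[1::-1])))
grab('scene','s10'); grab('side','d10')
crop('s10','a',215,140,315,240,4);crop('d10','b',210,205,280,275,5.71)
cv2.imwrite('pics/m10.png',np.hstack([cv2.imread('pics/a.png')[:399],cv2.imread('pics/b.png')[:399]]))
E
```

```text
time_s: 39.1
ee_pos: [496.5, -56.2, 102.3]
ee_rot: [-179.9, 0.1, -28.2]
force: [-1.5, -0.3, 2.4]
gripper_width: 13.8
[495.  -65.4  51. ] [456.9 -41.8  51. ] [439.2 -31.7  45. ]
148.2249912012717
148.87043136185562
```

View pics/m10.png

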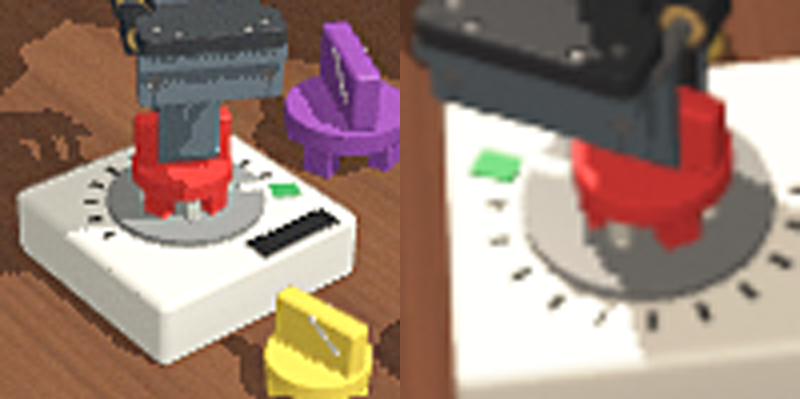

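The pointer is almost at the green mark (m10 255,183 vs 285,190). I've now viewed 16 pictures, so the rest is measured in code.

```bash
cat >> h.py <<'E'
def polar(f,c,z,rs,angs):
    im=cv2.imread(f'pics/{f}.png'); K,Rm,t=cal(f); out=[]
    for a in angs:
        v=[]
        for r in rs:
            q=K@(Rm@np.array([c[0]+r*np.cos(np.radians(a)),c[1]+r*np.sin(np.radians(a)),z])+t);q=q[:2]/q[2]
            v.append(cv2.getRectSubPix(im,(1,1),(float(q[0]),float(q[1])))[0,0])
        out.append(np.mean(v,0))
    return np.array(out)
E
python3 - <<'E'
from h import *
A=np.arange(130,186,3)
for f,c in(('s10',(496.6,-52.6)),('d10',(493.8,-58.4)),('s0',(496.6,-52.6)),('d0',(493.8,-58.4))):
    g=polar(f,c,45,[57,60,63],A); p=polar(f,c,51,[39,42,45],A)
    print(f,'green',(g[:,1]-g[:,2]).round().astype(int)); print('   bright',p.mean(1).round().astype(int))
    if f[1:]=='0':
        B=np.arange(-30,31,3);print('   ptr at start',polar(f,c,51,[39,42,45],B).mean(1).round().astype(int))
E
```

```text
s10 green [  0   0   0   0   0   1  11  59 107 119 125  96  18   0  -3  -4  -4  -1
   0]
   bright [176 177 178 178 178 176 193 214 235 253 242 220 191 175 175 171 181 184
 171]
d10 green [ -1  -2   0   0   0  14  75 100 100  95  26   0   0  -2  -4  -1   0   0
   0]
   bright [150 179 192 200 211 239 252 253 244 222 208 202 201 203 204 204 205 204
 205]
s0 green [  0   0   0   0   0   1  10  59 106 117 125  96  18  -1  -4  -2  -2  -1
   0]
   bright [175 176 179 183 183 182 179 175 182 185 181 172 169 171 178 173 184 188
 152]
   ptr at start [155 166 168 174 174 173 182 200 232 250 244 214 184 169 171 173 173 175
 175 173 171]
d0 green [ 0  0  0  0  0 17 76 99 99 93 26  0 -1 -2 -4 -2 -1 -1  0]
   bright [ 98 131 155 171 179 187 190 190 190 190 191 190 190 192 193 193 192 192
 192]
   ptr at start [153 168 171 171 174 175 174 174 178 192 228 246 251 237 191 175 172 173
 172 173 171]
```

```bash
python3 -m jog '[[[0,0,0],0,0.35],[[0,0,0],0,0.35],[[0,0,0],0,0.35],[[0,0,-2],0,0.35],[[0,0,0],0,0.35],[[0,0,-4],0,0.35],[[0,0,-6],0,0.35],[[0,0,-6],0,0.35],[[0,0,0],0,0.3],[[0,0,0],0,0.3]]'
python3 - <<'E'
from h import *
s=telemetry.state();print(s['ee_pos'],s['qpos'].round())
grab('scene','s11');grab('side','d11');grab('wrist','w11')
A=np.arange(130,186,3)
for f,c in(('s11',(496.6,-52.6)),('d11',(493.8,-58.4)),('w11',(498,-56.6))):
    g=polar(f,c,45,[57,60,63],A); p=polar(f,c,51,[39,42,45],A)
    print(f,'green',(g[:,1]-g[:,2]).round().astype(int)); print('   bright',p.mean(1).round().astype(int))
# red knob extents
for f in('s11','d11','w11'):
    im=cv2.cvtColor(cv2.imread(f'pics/{f}.png'),cv2.COLOR_BGR2HSV); m=((im[...,0]<6)|(im[...,0]>174))&(im[...,1]>180)&(im[...,2]>70)
    n,l,st,ce=cv2.connectedComponentsWithStats(m.astype(np.uint8)); i=1+st[1:,4].argmax(); print(f,st[i])
for z in (51,65): print(z,'expected bottom row side',w2px('d11',[495,-87,z]),'tooth')
E
```

```text
time_s: 40.45
ee_pos: [496.8, -56.5, 282.0]
ee_rot: [-179.9, 0.3, -28.1]
force: [-0.2, -0.1, -0.0]
gripper_width: 27.4
[496.79762395 -56.54724585 282.03697289] [ -8.  10.  94.   0.  76. 110.]
s11 green [  0   0   0   0   0   1  11  59 107 118 124  95  18   0  -3  -4  -4  -1
   0]
   bright [176 178 178 177 177 176 192 212 234 253 243 221 192 176 175 168 165 152
 134]
d11 green [ -1  -1  -1  -1  -1  15  76 100 100  94  25   0   0  -2  -4  -1   0   0
   0]
   bright [143 163 176 186 200 234 251 253 242 218 202 197 196 198 199 199 200 199
 199]
w11 green [ -2  -2  -2  -1  -2  -2  23  86  83  82  69  -3  -2  -2 -11  -7  -2  -2
  -2]
   bright [151 150 146 137 135 135 134 134 133 125 134 151 151 154 155 155 156 155
 156]
s11 [251 168  24  27 472]
d11 [239 218  27  29 501]
w11 [ 249  162   53   58 1334]
51 expected bottom row side [254.5 248.9] tooth
65 expected bottom row side [254.3 244.3] tooth
```

```bash
python3 -m jog '[[[0,0,0],-8,0],[[0,0,0],0,0],[[0,0,0],-8,0],[[0,0,0],0,0],[[0,0,0],-8,0],[[0,0,0],0,0],[[0,0,0],-8,0],[[0,0,0],0,0]]' 20
python3 - <<'E'
from h import *
go(573,450,250,5)
E
```

```text
time_s: 41.6
ee_pos: [494.8, -56.3, 275.7]
ee_rot: [-179.6, 0.9, 3.3]
force: [-0.3, -0.3, -0.8]
gripper_width: 0.6
shift cm [ 10.78 -50.08   2.77] yaw now [-179.6    0.9    3.3] turn -1.7
```

```bash
python3 -m jog '[[[1.1,-5,0],0,0],[[1.1,-5,0],0,0],[[1.1,-5,0],0,0],[[1.1,-5,0],0,0],[[1.1,-5,0],0,0],[[1.1,-5,0],0,0],[[1.1,-5,0],0,0],[[1.1,-5,0],0,0],[[1.1,-5,0],0,0],[[0,0,0],0,0]]'
python3 - <<'E'
from h import *
go(573,450,165,5)
def blue(f,box):
    im=cv2.cvtColor(cv2.imread(f'pics/{f}.png'),cv2.COLOR_BGR2HSV); m=(abs(im[...,0].astype(int)-108)<14)&(im[...,1]>140)&(im[...,2]>60)
    mm=np.zeros_like(m);x0,y0,x1,y1=box;mm[y0:y1,x0:x1]=m[y0:y1,x0:x1]
    n,l,st,ce=cv2.connectedComponentsWithStats(mm.astype(np.uint8)); print(f,[list(s) for s in st[1:] if s[4]>15])
blue('s0',(380,270,500,350));blue('d0',(210,80,290,130))
for A in (((560.5,360)),((505,411))):
  for th in (1.4,1.7,2.0):
    for n in('s0','d0'):
        h=np.array([A[0]+.14*23,A[1]+.99*23,88]);tip=h+53*np.array([-np.cos(th)*.14,-np.cos(th)*.99,np.sin(th)])
        print(n,A,th,w2px(n,h),w2px(n,tip))
E
```

```text
time_s: 42.85
ee_pos: [581.8, 410.4, 274.4]
ee_rot: [-179.7, 0.9, 0.1]
force: [-0.4, -1.0, -0.5]
gripper_width: 0.4
shift cm [-0.7  -3.91 10.97] yaw now [-1.797e+02  9.000e-01  1.000e-01] turn -4.9
s0 [[np.int32(447), np.int32(289), np.int32(26), np.int32(28), np.int32(248)], [np.int32(397), np.int32(290), np.int32(27), np.int32(24), np.int32(256)]]
d0 [[np.int32(234), np.int32(91), np.int32(13), np.int32(16), np.int32(88)], [np.int32(255), np.int32(98), np.int32(14), np.int32(20), np.int32(109)]]
s0 (560.5, 360) 1.4 [398.  306.1] [401.1 279.4]
d0 (560.5, 360) 1.4 [263.9 116.1] [263.5 101.1]
s0 (560.5, 360) 1.7 [398.  306.1] [409.  286.1]
d0 (560.5, 360) 1.7 [263.9 116.1] [263.7  98.2]
s0 (560.5, 360) 2.0 [398.  306.1] [416.2 295. ]
d0 (560.5, 360) 2.0 [263.9 116.1] [263.9  97.1]
s0 (505, 411) 1.4 [446.6 309.1] [451.7 282.4]
d0 (505, 411) 1.4 [243.4 108.4] [242.3  93.5]
s0 (505, 411) 1.7 [446.6 309.1] [460.7 289.3]
d0 (505, 411) 1.7 [243.4 108.4] [242.7  90.8]
s0 (505, 411) 2.0 [446.6 309.1] [468.5 298.2]
d0 (505, 411) 2.0 [243.4 108.4] [243.2  89.8]
```

```bash
python3 -m jog '[[[-0.7,-4.3,0],-3,0],[[0,0,0],0,0],[[0,0,4],0,0],[[0,0,4],0,0],[[0,0,0],0,0],[[0,0,2],0,0],[[0,0,0],0,0],[[0,0,0],0,0]]'
python3 - <<'E'
from h import *
go(573,450,135,5);go(560,355,135)
E
```

```text
time_s: 43.85
ee_pos: [577.2, 448.2, 180.3]
ee_rot: [-179.7, 0.4, 1.6]
force: [0.4, 0.2, -0.5]
gripper_width: 0.9
shift cm [-0.39 -0.17  4.53] yaw now [-179.7    0.4    1.6] turn -3.4
shift cm [-1.96  9.29  4.49] yaw now [-179.7    0.4    1.6] turn None
```

```bash
python3 -m jog '[[[-0.2,0,2.3],0,0],[[0,0,0],0,0],[[0,0,2],0,0],[[0,0,0],0,0]]'; python3 -m jog '[[[-0.3,1.5,0],0,0],[[0,0,0],0,0],[[-0.3,1.5,0],0,0],[[0,0,0],0,0],[[-0.3,1.5,0],0,0],[[0,0,0],0,0],[[-0.2,1.5,0],0,0],[[0,0,0],0,0]]'; python3 -m jog '[[[-0.2,1.5,0],0,0],[[0,0,0],0,0],[[-0.2,1.5,0],0,0],[[0,0,0],0,0]]'
```

```text
time_s: 44.35
ee_pos: [578.5, 449.9, 145.5]
ee_rot: [-179.3, -0.3, 1.5]
force: [0.3, 1.4, -0.0]
gripper_width: 0.5
time_s: 45.35
ee_pos: [570.4, 385.9, 150.0]
ee_rot: [-179.0, -0.7, 1.5]
force: [0.7, -0.4, -0.3]
gripper_width: 0.4
time_s: 45.85
ee_pos: [566.9, 353.5, 149.0]
ee_rot: [-179.1, -0.6, 1.5]
force: [-0.6, -0.6, 0.2]
gripper_width: 0.4
```

```bash
python3 -m jog '[[[-0.3,0,1],0,0],[[0,0,0],0,0],[[-0.2,0,1],0,0],[[0,0,0],0,0],[[0,0,0.6],0,0],[[0,0,0],0,0]]'; python3 -m jog '[[[0,0,0.4],0,0],[[0,0,0],0,0]]'; python3 -m jog '[[[0,0,0.3],0,0],[[0,0,0],0,0]]'
```

```text
time_s: 46.6
ee_pos: [561.5, 354.4, 120.4]
ee_rot: [-179.1, -0.6, 1.5]
force: [0.1, -0.9, 0.0]
gripper_width: 0.7
time_s: 46.85
ee_pos: [562.2, 354.6, 117.5]
ee_rot: [-179.0, -0.7, 1.5]
force: [-1.6, -0.5, 2.0]
gripper_width: 0.6
time_s: 47.1
ee_pos: [562.5, 354.7, 117.8]
ee_rot: [-179.0, -0.8, 1.5]
force: [0.4, -0.1, -0.9]
gripper_width: 0.6
```

```bash
python3 -m jog '[[[0,0,0.5],0,0],[[0,0,0],0,0]]'; python3 -m jog '[[[0,0,0.8],0,0]]';  python3 -m jog '[[[0,0,-1],0,0],[[0,0,-4],0,0],[[0,0,-4],0,0],[[0,0,0],0,0]]'
python3 - <<'E'
from h import *
go(517,500,200,0)
E
```

```text
time_s: 47.35
ee_pos: [563.4, 355.0, 118.0]
ee_rot: [-178.9, -1.0, 1.5]
force: [-0.8, -0.4, 0.0]
gripper_width: 0.5
time_s: 47.48
ee_pos: [565.0, 355.3, 116.0]
ee_rot: [-178.8, -1.3, 1.5]
force: [-8.7, -9.2, 50.3]
gripper_width: 0.5
time_s: 47.98
ee_pos: [563.2, 353.3, 207.1]
ee_rot: [-178.7, -1.4, 1.5]
force: [0.3, -0.1, 0.2]
gripper_width: 0.3
shift cm [ -4.24 -14.77   0.93] yaw now [-178.7   -1.4    1.5] turn 1.5
```

```bash
python3 -m jog '[[[-1.5,-5,0],0,0],[[0,0,0],0,0],[[-1.5,-5,0],0,0],[[0,0,0],0,0],[[-1.2,-4.8,0],0,0],[[0,0,0],0,0],[[0,0,2.5],0,0],[[0,0,0],0,0]]'
python3 - <<'E'
from h import *
go(517,500,140,0)
grab('scene','s12');grab('side','d12')
for f,box in(('s12',(380,260,500,350)),('d12',(210,70,290,130))):
    im=cv2.cvtColor(cv2.imread(f'pics/{f}.png'),cv2.COLOR_BGR2HSV); m=(abs(im[...,0].astype(int)-108)<14)&(im[...,1]>140)&(im[...,2]>60)
    mm=np.zeros_like(m);x0,y0,x1,y1=box;mm[y0:y1,x0:x1]=m[y0:y1,x0:x1]
    n,l,st,ce=cv2.connectedComponentsWithStats(mm.astype(np.uint8)); print(f,[s.tolist() for s in st[1:] if s[4]>15])
c=np.array([560.5,360,98])
for f in('s12','d12'):
    print(f,[w2px(f,c+21*np.array([np.cos(a),np.sin(a),0])).tolist() for a in(0,1.57,3.14,4.71)])
E
```

```text
time_s: 48.98
ee_pos: [517.8, 494.4, 169.9]
ee_rot: [-179.7, -0.7, 1.3]
force: [0.7, 0.5, -0.5]
gripper_width: 0.4
shift cm [-0.1  -0.55  2.99] yaw now [-179.7   -0.7    1.3] turn 1.3
s12 [[380, 283, 25, 32, 525], [447, 289, 26, 28, 245]]
d12 [[234, 91, 13, 16, 88], [256, 114, 14, 11, 117]]
s12 [[380.5, 298.4], [399.7, 300.2], [396.9, 286.0], [378.4, 284.2]]
d12 [[270.9, 116.7], [262.8, 113.4], [256.1, 117.5], [264.3, 121.0]]
```

```bash
python3 -m jog '[[[0,-0.5,1.5],0,0],[[0,0,0],0,0],[[0,0,1.2],0,0],[[0,0,0],0,0]]'; python3 -m jog '[[[-0.2,1.5,0],0,0],[[0,0,0],0,0],[[-0.2,1.5,0],0,0],[[0,0,0],0,0],[[-0.2,1.5,0],0,0],[[0,0,0],0,0],[[-0.2,1.5,0],0,0],[[0,0,0],0,0]]'; python3 -m jog '[[[-0.2,1.5,0],0,0],[[0,0,0],0,0],[[-0.2,1.5,0],0,0],[[0,0,0],0,0]]'
python3 - <<'E'
from h import *
go(505,406,130)
E
```

```text
time_s: 49.58
ee_pos: [520.7, 500.7, 146.5]
ee_rot: [-179.4, -1.1, 1.2]
force: [0.2, 0.6, 0.1]
gripper_width: 0.8
time_s: 50.58
ee_pos: [514.1, 436.2, 147.3]
ee_rot: [-179.3, -1.2, 1.2]
force: [-0.4, 0.2, -0.2]
gripper_width: 1.0
time_s: 51.08
ee_pos: [510.4, 403.9, 146.6]
ee_rot: [-179.3, -1.2, 1.2]
force: [-0.3, -0.1, -0.1]
gripper_width: 0.4
shift cm [-0.57 -0.2   1.65] yaw now [-179.3   -1.2    1.2] turn None
```

```bash
python3 -m jog '[[[-0.3,0,1],0,0],[[0,0,0],0,0],[[-0.2,0,0.9],0,0],[[0,0,0],0,0],[[0,0,0.4],0,0],[[0,0,0],0,0]]'; python3 -m jog '[[[0,0,0.4],0,0]]'; python3 -m jog '[[[0,0,0.3],0,0]]'; python3 -m jog '[[[0,0,0.3],0,0]]'
```

```text
time_s: 51.82
ee_pos: [505.3, 404.5, 121.2]
ee_rot: [-179.3, -1.2, 1.2]
force: [0.1, -0.4, 0.1]
gripper_width: 0.5
time_s: 51.95
ee_pos: [505.7, 404.8, 117.5]
ee_rot: [-179.3, -1.2, 1.2]
force: [-0.9, -0.0, 1.5]
gripper_width: 0.7
time_s: 52.08
ee_pos: [505.9, 404.8, 116.8]
ee_rot: [-179.3, -1.3, 1.2]
force: [-3.7, -4.6, 20.3]
gripper_width: 0.9
time_s: 52.2
ee_pos: [506.1, 404.8, 117.0]
ee_rot: [-179.2, -1.3, 1.2]
force: [-4.5, -4.3, 17.3]
gripper_width: 0.4
```

```bash
python3 -m jog '[[[0,0,-1],0,0],[[0,0,-4],0,0],[[0,0,-5],0,0],[[-5,0,-5],0,0],[[-5,0,0],0,0],[[-5,0,0],0,0],[[0,0,0],0,0],[[0,0,0],0,0]]'
python3 - <<'E'
from h import *
grab('scene','s13');grab('side','d13')
for f,box in(('s13',(360,260,500,350)),('d13',(210,70,290,130))):
    im=cv2.cvtColor(cv2.imread(f'pics/{f}.png'),cv2.COLOR_BGR2HSV); m=(abs(im[...,0].astype(int)-108)<14)&(im[...,1]>140)&(im[...,2]>60)
    mm=np.zeros_like(m);x0,y0,x1,y1=box;mm[y0:y1,x0:x1]=m[y0:y1,x0:x1]
    n,l,st,ce=cv2.connectedComponentsWithStats(mm.astype(np.uint8)); print(f,[s.tolist() for s in st[1:] if s[4]>15])
    for c in((560.5,360),(505,411)): # fit closed disc at z=98 overlap
        q=np.array([w2px(f,[c[0]+19*np.cos(a),c[1]+19*np.sin(a),98]) for a in np.linspace(0,6.28,40)],np.float32)
        k=np.zeros(m.shape,np.uint8);cv2.fillPoly(k,[q.astype(np.int32)],1);print('  disc filled',round(float((m&(k>0)).sum()/k.sum()),2))
A=np.arange(130,186,3)
for f,c in(('s13',(496.6,-52.6)),('d13',(493.8,-58.4))):
    print(f,'ptr',polar(f,c,51,[39,42,45],A).mean(1).round().astype(int))
    im=cv2.cvtColor(cv2.imread(f'pics/{f}.png'),cv2.COLOR_BGR2HSV); m=((im[...,0]<6)|(im[...,0]>174))&(im[...,1]>180)&(im[...,2]>70)
    n,l,st,ce=cv2.connectedComponentsWithStats(m.astype(np.uint8)); i=1+st[1:,4].argmax(); print('red',st[i])
for a,b in(('s0','s13'),('d0','d13')):
    d=cv2.absdiff(cv2.imread(f'pics/{a}.png'),cv2.imread(f'pics/{b}.png')).max(2)>60
    n,l,st,ce=cv2.connectedComponentsWithStats(d.astype(np.uint8)); print(a,'changed',[s.tolist() for s in st[1:] if s[4]>40])
E
```

```text
time_s: 53.2
ee_pos: [357.0, 400.8, 263.8]
ee_rot: [-178.9, -1.6, 1.1]
force: [0.0, -0.2, 0.5]
gripper_width: 0.3
s13 [[374, 283, 31, 32, 573], [420, 287, 34, 31, 583]]
  disc filled 0.89
  disc filled 0.87
d13 [[236, 107, 13, 10, 101], [256, 114, 14, 11, 120]]
  disc filled 0.88
  disc filled 0.8
s13 ptr [121 123 124 123 122 120 142 165 186 203 189 159 132 120 119 113 116 117
 118]
red [251 168  25  27 475]
d13 ptr [130 136 127 115 114 142 174 182 169 133 108  99  97  99  99  99  99  99
  99]
red [239 218  27  29 507]
s0 changed [[206, 0, 49, 59, 1398], [358, 0, 202, 190, 17263], [258, 15, 10, 16, 70], [387, 97, 34, 53, 870], [206, 107, 22, 13, 60], [219, 142, 21, 25, 219], [155, 149, 27, 27, 443], [362, 153, 31, 15, 137], [248, 165, 42, 31, 691], [277, 187, 20, 12, 71], [273, 192, 31, 21, 96], [374, 283, 100, 36, 1697], [353, 298, 13, 17, 81]]
d0 changed [[157, 0, 36, 66, 1766], [0, 51, 15, 35, 280], [234, 90, 16, 28, 285], [0, 96, 82, 131, 787], [255, 97, 15, 29, 300], [37, 107, 13, 24, 104], [69, 167, 16, 44, 87], [12, 203, 20, 22, 284], [218, 214, 49, 57, 1458], [0, 231, 14, 21, 153], [55, 239, 21, 37, 437], [152, 241, 26, 38, 263], [71, 243, 13, 27, 131], [178, 268, 12, 11, 60], [220, 325, 28, 34, 460], [214, 336, 24, 28, 299], [307, 347, 39, 51, 1497]]
```

```bash
python3 -c "
from workcell import job_done
print(job_done())"
```

```text
the job is handed in; nothing more can be done
None
```

The eye-drop round is done and handed in at about 53 s on the robot's clock. No verdict came back.

- **Caps:** Only two vials were present, and both had open caps. Both are now pressed shut: I felt the stop at about 98 mm, and in the final pictures each cap lies flat on its vial.
- **Old knob:** I lifted the cracked black knob off the timer and stood it in the kidney dish.
- **Red knob:** It went on fully home, 14 mm below the height where it would rest on the fins. It then drove the dial, so the teeth are meshed. It was left on.
- **Dial:** I turned it clockwise to the green mark. The two fixed cameras disagreed, reading about 0° and 3.5° past the mark. Correcting each by its own offset from the start pictures puts the pointer within about 1°. It had not moved when I checked again after doing the caps.
- **Bystanders:** Before-and-after pictures show no changes at the bottles or the tumbler. I took a changed patch by the purple knob to be the arm's shadow, because the other camera showed no change there.

Two things did not go cleanly:
- Pressing the first cap briefly reached 50 N at the fingertips. That is well under the 120 N wrist limit; the 40 N limit covers the arm and gripper body.
- I had used all 16 picture views by then, so the final checks were done in image code rather than by eye.

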